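Pin the dicer lid shut and hold the pin

ROBOT

A 6-joint arm with a two-finger parallel gripper is mounted at the origin on the work surface. World frame = base frame: x ahead of the robot, y to its left, z up, the work surface at z = 0. Lengths are in m, angles in degrees, forces in N, time in s.
With the tool pointing down it reaches from about 0.275 to 0.725 m from the base axis. Payload 5.6 kg.
Tool frame: the origin (TCP) lies at the very end of the fingers, on their centre line; the grasp point (between the pads) lies 19 mm behind it; z points along the fingers, y is the line along which they close (so a half turn about z gives the same grasp; the last joint's range is limited). The gripper opens to 85 mm and grips with 20 to 120 N. Pads are 22 mm wide; open, the fingers measure 114 mm over their backs; the gripper's body (76 mm by 85 mm) begins 54 mm behind the grasp point. The pads swing forward as they close: fully open they stand 13 mm farther back than shut.
Start: joints at [-57.605, 14.616, 6.199, 0, -81.583, -16.306], TCP at [0.152, -0.528, 0.231] pointing down, gripper open.
Joint ranges: [-168.99, 168.99], [-69.2, 112.95], [-62.41, 85.93], [-164.36, 98.24], [-168.68, -3.75], [-174.98, 174.98]. Speed limits (degrees/s): [147.25, 147.25, 180, 180, 180, 180].

INTERFACE

Orientations are given as a 3x3 rotation matrix whose columns are the frame's x, y, z axes.
In Python, from station import bot gives the robot as it stands.
- The arm moves only by the shell command python3 drive.py [FORCE], which reads ROWS from standard input. ROWS is a JSON list of rows, 1 to 8 of them, each an object with the fields aperture (the finger opening in m), tx, ty, tz (the shift in shares of 1 m (1.0 is 1 m)), wx, wy, wz (a rotation vector in fractions of the full range, 1 being pi rad); a field left out counts as zero (the opening has to be given); each row shifts and turns the commanded pose from where the row before left it, along the tool's axes as they then stand; what a row does not reach is not made up. A row lasts 1/8 s, in which the tool goes at most 0.0625 m and 10.7 degrees, less where a joint would pass 70% of its speed; a pose out of reach is approached as far as the arm can. The fingers move at their own pace and stop on an object; FORCE is the grip in N (left out, the last holds). Time passes only in rows, so rows that do not move let the fingers close. It prints the time, the measured TCP pose, the force, the opening and the grip force at its end. No shift or turn number may pass 1 either way. Input that does not fit is refused with a message, and nothing moves.
- bot.get_state(): the state, without advancing time (a new reading comes with each control period).
- bot.capture(name): name is "scene" or "side" or "wrist"; returns a dict with "color" (384x512x3 uint8, red, green, blue), "vfov" (degrees; the focal length in pixels is half the picture's height over the tangent of half this angle, whatever the lens; pixels are square), "cx", "cy" (the principal point, pixels), "k1" (the pictures are not rectified: a ray, as slopes to the right and down, at radius r is drawn at 1 + k1 r^2 times it, then the intrinsics apply), "T" (4x4, takes a point from camera to world coordinates); the wrist camera has in their place "mount" (4x4, takes a point from camera to tool coordinates, whose origin is the TCP and whose axes are the flange's). Camera axes: x right, y down, z forward; pixel columns grow to the right and rows downward; lengths in m; the calibration is good to about 2 mm. A picture is of the moment at which its call begins: read the wrist's pose just before it. There is no depth.
- bot.hand_in(): hands the job in; it is judged then, once.
The state is a dict: "t": time; "q": joint angles; "qd": joint speeds; "tau": joint torques, N m; "tool_pos": TCP position; "ee_rot": TCP orientation; "force": force on the tool from outside, world axes, zero at the start; "torque": the same for the moment, N m; "width": finger opening in m; "finger_force": force on a finger pad.
Only numpy, scipy, OpenCV 4.12 (cv2) and the standard library are available. Lean on these libraries where they do the work, as an engineer would, in place of code of your own. Each camera call takes 0.05 s, during which the arm holds its last target. There are 200 camera calls.

TASK

Close the vegetable dicer by flipping its studded lid right over on its hinge, studs down onto the housing. Then take the long locking pin out of the wooden block and thread it from above through the eye at the end of the lid and on through the eye below it on the housing, until its tip sticks out at least 10 mm underneath. Finish holding the pin upright there by its handle, handle clear of the lid's eye and tip clear of the worktop, so that a clip can be fitted underneath; leave the short pin, the onion, the bowl and the knife where they are.

Things in the scene. Friction and masses are not known exactly. Their poses are not given: they have to be found in the camera images.
- dicer: Vegetable dicer, fixed: open-topped white housing 130 mm (x) by 86 mm (y), 108 mm tall, spanning y -91 to -5, on a grey foot plate 150 x 120 mm (y -102 to 18). Origin on the worktop straight below the middle of the lid's hinge; z up. A steel block 36 x 36 x 12 mm with the lower eye stands out on its -y side, z 58 to 70 mm.
- lid (a joint): Lid angle, rad: 0 = open, level, out over the dicer's +y; grows as it swings up and over; pi = closed on the housing, at its stop. Hinge line: dicer's x axis, 120 mm up. Steel plate 120 mm wide, 92 long, 8 thick, 12 mm white studs on the face that is up when open; eye block and tab at its end. 250 g; the stiff hinge (0.3 N m) keeps it where it is left.
- lid_hinge (a point): Middle of the hinge line, 120 mm above the worktop; axes as the dicer's.
- lid_grip (a point): Grip point on the lid's black tab, 158 mm from the hinge line, 12 mm from the tab's free end. The tab is 16 mm wide (along the hinge line), 8 mm thick, stands 44 mm out beyond the eye block, with free space around; it can be pinched across its width from above and turns between the fingers as the lid swings. Axes: x along the hinge, y from hinge to tab.
- lid_eye (a point): Mouth of the lid's eye: a round hole 13 mm across with a 3 mm chamfer through a 36 x 36 x 12 mm steel block at the lid's end, 108 mm from the hinge line. The point lies at the centre of the face that is underneath when open and on top when closed (then 126 mm above the worktop, straight above the lower eye).
- lower_eye (a point): Mouth (top face centre, 70 mm above the worktop) of the lower eye: a vertical round hole 13 mm across with a 3 mm chamfer, 12 mm long, through the block on the housing, at (0, -108, 70) mm of the dicer. Below it is free space down to the worktop.
- pin: Long locking pin, loose, about 120 g, upright in one of the block's two holes: steel shank 10 mm across, 110 mm long, tip tapered over 10 mm to 4 mm across, then a 20 x 20 mm square handle 45 mm tall (8 mm black collar, pale wood). Origin at the tip; z from tip to handle; handle centre at z 132 mm. In the block its tip is 10 mm above the worktop, its collar 30 mm above the block.
- short_pin: The short pin, not wanted, loose: same handle but a 60 mm shank, its collar resting on the block's top (tip 30 mm above the worktop). Origin at the tip, z to the handle.
- block: Fixed wooden block 140 x 60 mm, 90 mm tall, with two round holes 12 mm across, 80 mm deep, at x = -40 and +40 mm of its frame; either may hold the long pin. Origin at the centre of its underside.
- onion: Red onion, loose, 80 mm across, 76 mm tall; origin at its underside.
- bowl: Small white bowl with peppercorns, loose, 92 mm across, 36 mm tall; origin at its underside.
- knife: Kitchen knife lying flat, loose, about 300 mm long, wooden handle; origin where handle meets black collar, x towards the point.

How it is judged:
By the outcome, as a careful person would: the job done as asked, in the order asked, and still so for the second after the job is handed in, while the arm keeps its last pose, push and grip.
It also fails if it takes over 72 s, if anything falls off the work surface, if the arm or the gripper's body presses on something with over 40 N, if the wrist force passes 120 N, or if a joint passes its speed limit or range.

## Working session

There is one attempt and no reset: what is moved stays moved. The work goes in short steps, Python scripts to look and compute and a shell command to move; the robot and the scene stay as the last step left them, time stands still between calls to the robot, and variables do not carry over. Pictures are saved under pics/ and viewed, at most 10 in all, crops included, and the job is handed in when it is done.

```bash
ls; mkdir -p pics
python3 - <<'E'
from station import bot
import cv2,numpy as np
s=bot.get_state(); print(s)
for n in("scene","side","wrist"):
    c=bot.capture(n); cv2.imwrite(f"pics/{n}0.png",c["color"][:,:,::-1]); np.save(f"pics/{n}0.npy",c,allow_pickle=True)
    print(n,{k:(np.round(v,4).tolist()) for k,v in c.items() if k!="color"})
a=np.hstack([cv2.imread("pics/scene0.png"),cv2.imread("pics/side0.png")])
E
```

```text
drive.py
pics
station.py
{'t': 0.0, 'q': array([-5.76040983e+01,  1.46521823e+01,  6.12922246e+00, -2.73998705e-02,
       -8.15840997e+01, -1.63058947e+01]), 'qd': array([-0.01938178, -0.034379  ,  0.0280558 , -0.03834053,  0.1148215 ,
        0.01494248]), 'tau': array([-7.55296310e-05, -3.86633384e+01,  2.37941301e+01,  5.36533087e+00,
       -5.87887262e-03,  5.78546150e-06]), 'tool_pos': array([ 0.15233643, -0.5279473 ,  0.23039322]), 'ee_rot': array([[-9.60847003e-01, -2.77078824e-01, -6.01649471e-04],
       [-2.77079468e-01,  9.60845261e-01,  1.83117284e-03],
       [ 7.07128257e-05,  1.92618165e-03, -9.99998142e-01]]), 'force': array([-0.12390292, -0.21786351,  0.21097954]), 'torque': array([-0.01253443,  0.01090508, -0.04564059]), 'finger_force': 0.0, 'width': 0.0849190206920388}
scene {'vfov': 54.9401, 'cx': 257.8712, 'cy': 188.5517, 'k1': 0.0108, 'T': [[-0.8659, 0.2673, -0.4229, 0.9285], [0.5002, 0.4525, -0.7383, 0.5739], [-0.006, -0.8508, -0.5255, 0.562], [0.0, 0.0, 0.0, 1.0]]}
side {'vfov': 49.5899, 'cx': 257.6752, 'cy': 197.0229, 'k1': 0.0031, 'T': [[0.925, -0.1821, 0.3335, 0.2514], [-0.3799, -0.4673, 0.7984, -0.7856], [0.0104, -0.8651, -0.5014, 0.5812], [0.0, 0.0, 0.0, 1.0]]}
wrist {'vfov': 68.9496, 'cx': 254.4221, 'cy': 196.3772, 'k1': 0.0215, 'mount': [[0.0006, -0.9597, -0.2811, 0.0712], [1.0, 0.0005, 0.0003, 0.0014], [-0.0001, -0.2811, 0.9597, -0.143], [0.0, 0.0, 0.0, 1.0]]}
```

View pics/scene0.png

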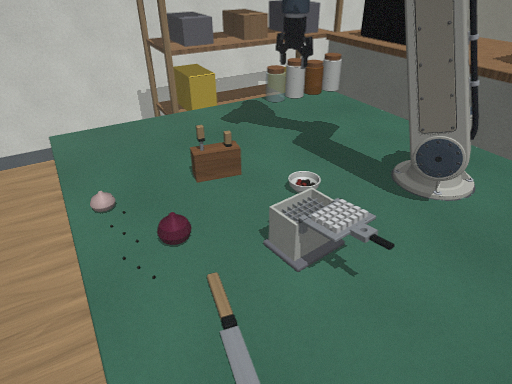

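View pics/side0.png

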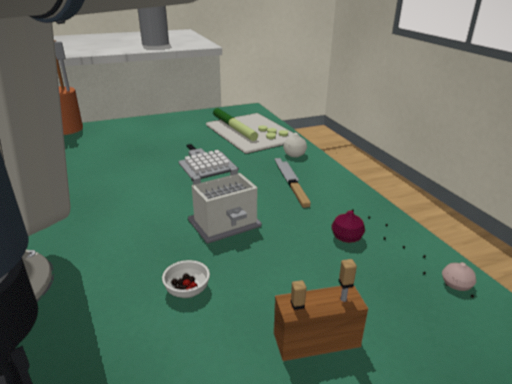

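The scene view shows the dicer near (310,230) with the black tab at (382,241). The side view shows the housing near (225,205), the tab at (193,148), and the block with the long pin on its right at (347,272) and the short pin at (298,294). I'll zoom in next to get precise points.

```bash
cat > h.py <<'E'
import numpy as np,cv2
from station import bot
def K(c): 
    f=c["color"].shape[0]/2/np.tan(np.radians(c["vfov"]/2)); return np.array([[f,0,c["cx"]],[0,f,c["cy"]],[0,0,1]])
def Tof(c,s=None):
    if "T" in c: return np.array(c["T"])
    T=np.eye(4);T[:3,:3]=s["ee_rot"];T[:3,3]=s["tool_pos"]; return T@np.array(c["mount"])
def ray(c,uv,s=None):
    T=Tof(c,s);D=np.array([c["k1"],0,0,0.])
    p=cv2.undistortPoints(np.array([[uv]],float),K(c),D)[0,0]
    d=T[:3,:3]@[p[0],p[1],1]; return T[:3,3],d/np.linalg.norm(d)
def onz(c,uv,z,s=None):
    o,d=ray(c,uv,s); return o+d*(z-o[2])/d[2]
def tri(*rs):
    A=sum(np.eye(3)-np.outer(d,d) for o,d in rs); b=sum((np.eye(3)-np.outer(d,d))@o for o,d in rs)
    x=np.linalg.solve(A,b); return x,[float(np.linalg.norm((np.eye(3)-np.outer(d,d))@(x-o))) for o,d in rs]
def proj(c,X,s=None):
    T=np.linalg.inv(Tof(c,s)); 
    return cv2.projectPoints(np.array(X,float).reshape(-1,3),cv2.Rodrigues(T[:3,:3])[0],T[:3,3],K(c),np.array([c["k1"],0,0,0.]))[0][:,0]
def load(n): return np.load(f"pics/{n}.npy",allow_pickle=True).item()
def crop(im,x,y,w,h,f): return cv2.resize(im[y:y+h,x:x+w],None,fx=f,fy=f,interpolation=cv2.INTER_CUBIC)
E
python3 - <<'E'
from h import *
a=load("scene0")["color"][:,:,::-1];b=load("side0")["color"][:,:,::-1]
t=np.hstack([crop(a,262,180,140,100,2.85),crop(b,170,140,140,100,2.85)])
u=np.hstack([crop(a,170,115,140,100,2.85),crop(b,260,255,140,100,2.85)])
cv2.imwrite("pics/z1.png",np.vstack([t,u])); print(t.shape)
def cen(m,x,y,w,h):
    mm=np.zeros_like(m);mm[y:y+h,x:x+w]=m[y:y+h,x:x+w]
    n,l,st,c=cv2.connectedComponentsWithStats(mm.astype(np.uint8)); i=np.argsort(-st[1:,4])[:3]+1
    return [(c[j].round(2).tolist(),st[j].tolist()) for j in i]
for n,r in (("scene",(360,225,40,30)),("side",(175,140,35,25))):
    I=load(n+"0")["color"]; print(n,cen(I.max(2)<45,*r))
E
```

```text
(285, 798, 3)
scene [([381.34, 241.61], [370, 234, 24, 16, 161])]
side [([190.32, 146.64], [187, 145, 8, 4, 22])]
```

View pics/z1.png

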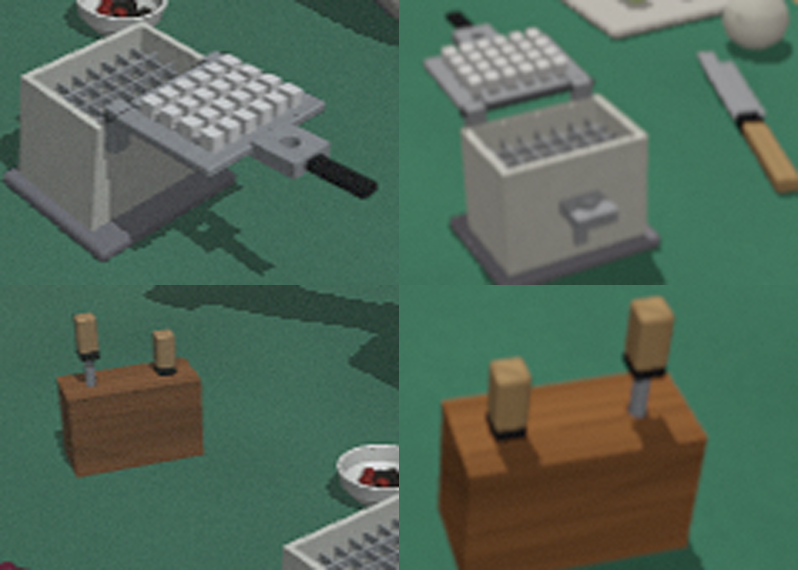

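The crops show these points:

| Point | Image | Pixel |
|---|---|---|
| Lid eye | scene | (364.8, 229.8) |
| Lower eye | side | (237, 210) |
| Rim corners | both | clear |
| Long pin handle | scene | (200.5, 133) |
| Long pin handle | side | (347.4, 273) |
| Short pin handle | scene | (227, 139) |
| Short pin handle | side | (298.6, 294.6) |

Run:
```python
from h import *
S=load("scene0");D=load("side0"); r=lambda x:np.round(x,4).tolist()
sc=lambda x,y:(262+x/2.85,180+y/2.85); sd=lambda x,y:(170+(x-399)/2.85,140+y/2.85)
print("leye",r(onz(S,sc(293,142),.126)),"lower",r(onz(D,sd(590,203),.070)))
print("rim side");P=[onz(D,sd(*p),.108) for p in((463,128),(502,172),(646,133),(598,97))]
for p in P: print(r(p))
print("len",[r(np.linalg.norm(P[i]-P[(i+1)%4])) for i in range(4)],"dir x",r(np.degrees(np.arctan2(*(P[2]-P[1])[1::-1]))), r(np.degrees(np.arctan2(*(P[3]-P[0])[1::-1]))))
print("rim scene");Q=[onz(S,sc(*p),.108) for p in((142,25),(22,75),(103,128))]
for p in Q: print(r(p))
print([r(np.linalg.norm(Q[i]-Q[i+1])) for i in range(2)])
print("tab s",r(onz(S,(381.34,241.61),.121)),"tab d",r(onz(D,(190.3,146.6),.121)), "tip", r(onz(S,(392.6,246),.12)))
print("pin",[r(x) for x in tri(ray(S,(200.5,133.2)),ray(D,(347.4,273.2)))])
print("short",[r(x) for x in tri(ray(S,(227.2,138.9)),ray(D,(298.6,294.6)))])
print("hole side",r(onz(D,(260+(638-399)/2.85,255+(412-285)/2.85),.09)),"scene",r(onz(S,(170+90/2.85,115+(385-285)/2.85),.09)))
```

```text
leye [0.4777, 0.1934, 0.126] lower [0.5219, -0.0149, 0.07]
rim side
[0.4432, 0.0776, 0.108]
[0.4532, -0.004, 0.108]
[0.5825, 0.0141, 0.108]
[0.5681, 0.0905, 0.108]
len [0.0822, 0.1306, 0.0778, 0.1256] dir x 7.9646 5.9119
rim scene
[0.4554, 0.001, 0.108]
[0.5778, 0.0127, 0.108]
[0.5631, 0.0982, 0.108]
[0.123, 0.0867]
tab s [0.4713, 0.2302, 0.121] tab d [0.4891, 0.2739, 0.121] tip [0.4619, 0.2485, 0.12]
pin [[0.5827, -0.3636, 0.1417], [0.0025, 0.0025]]
short [[0.5051, -0.3498, 0.1111], [0.0015, 0.0015]]
hole side [0.5825, -0.369, 0.09] scene [0.5835, -0.3586, 0.09]
```

The rows are not in the units I measure in: turns go in shares of pi rad. I convert before sending: -10 degrees is -0.0556.

```bash
echo '[{"aperture": 0.085,"tx": -0.042,"ty": 0.044,"tz": -0.012},{"aperture": 0.085,"tx": -0.042,"ty": 0.044,"tz": -0.012},{"aperture": 0.085,"tx": -0.042,"ty": 0.044,"tz": -0.012},{"aperture": 0.085,"tx": -0.042,"ty": 0.044,"tz": -0.012},{"aperture": 0.085,"tx": -0.042,"ty": 0.044,"tz": -0.012},{"aperture": 0.085,"tx": -0.042,"ty": 0.044,"tz": -0.012},{"aperture": 0.085,"tx": -0.042,"ty": 0.044,"tz": -0.012},{"aperture": 0.085,"tx": -0.042,"ty": 0.044,"tz": -0.012}]' | python3 drive.py
echo '[{"aperture": 0.085,"tx": -0.042,"ty": 0.044},{"aperture": 0.085,"tx": -0.042,"ty": 0.044},{"aperture": 0.085,"tx": -0.042,"ty": 0.044},{"aperture": 0.085,"tx": -0.042,"ty": 0.044},{"aperture": 0.085,"wz": -0.0556},{"aperture": 0.085,"wz": -0.0556},{"aperture": 0.085,"wz": -0.0556},{"aperture": 0.085,"wz": -0.0556}]' | python3 drive.py
echo '[{"aperture": 0.085,"wz": -0.0556},{"aperture": 0.085,"wz": -0.0556},{"aperture": 0.085,"wz": -0.0556},{"aperture": 0.085,"wz": -0.0556},{"aperture": 0.085},{"aperture": 0.085}]' | python3 drive.py
python3 - <<'E'
from h import *
s=bot.get_state();c=bot.capture("wrist");c["s"]=s;np.save("pics/wrist1.npy",c,allow_pickle=True)
cv2.imwrite("pics/wrist1.png",cv2.resize(c["color"][:,:,::-1],(768,576),interpolation=cv2.INTER_CUBIC));print(s["tool_pos"],s["ee_rot"],s["q"])
E
```

```text
t: 1.15
tool_pos: [0.378, -0.0951, 0.3278]
ee_rot: [[-0.961, -0.277, 0.001], [-0.277, 0.961, 0.0], [-0.001, -0.0, -1.0]]
force: [1.4, -1.5, 0.3]
width: 0.0848
finger_force: 0.0
t: 2.15
tool_pos: [0.4902, 0.1186, 0.3269]
ee_rot: [[-0.553, -0.833, -0.001], [-0.833, 0.553, -0.0], [0.001, 0.001, -1.0]]
force: [0.3, -1.2, -0.3]
width: 0.0851
finger_force: 0.0
t: 2.9
tool_pos: [0.4903, 0.1185, 0.3271]
ee_rot: [[0.103, -0.995, -0.0], [-0.995, -0.103, -0.0], [0.0, 0.0, -1.0]]
force: [-1.1, 0.4, -0.2]
width: 0.0848
finger_force: 0.0
[0.49031328 0.11853367 0.32712681] [[ 1.02705640e-01 -9.94711737e-01 -3.34581224e-04]
 [-9.94711789e-01 -1.02705605e-01 -1.20855419e-04]
 [ 8.58529364e-05  3.45224421e-04 -9.99999937e-01]] [ 3.14108298e+01  8.88730540e+00  1.26911254e+01 -4.09026561e-03
 -9.38237897e+01 -2.55161080e+01]
```

View pics/wrist1.png

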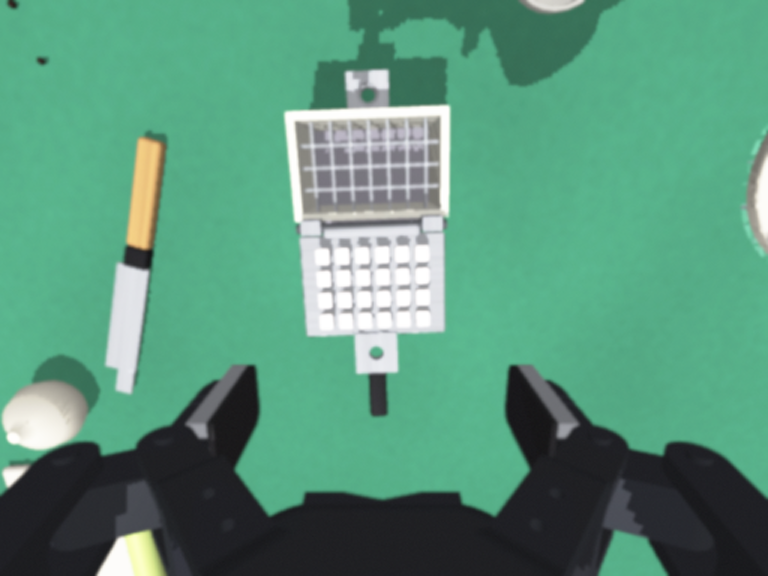

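This view shows the lid eye hole at (376,352), the lower eye at (368,94) and the tab from (378,375) to (378,415), in 768-wide pixels.

Run:
```python
from h import *
c=load("wrist1");s=c["s"];g=c["color"].astype(float).mean(2)
def blob(x,y,w,h,th):
    m=(g[y:y+h,x:x+w]<th).astype(np.uint8);n,l,st,ce=cv2.connectedComponentsWithStats(m)
    return [(st[i].tolist(),(ce[i]+[x,y]).round(2).tolist()) for i in range(1,n) if st[i,4]>4]
print(g[228:242,242:260].astype(int)); print(g[55:72,238:256].astype(int))
print(blob(242,240,20,45,70))
```

```text
[[231 229 229 229 230 231 232 232 232 233 234 235 234 232 232 231 232 232]
 [231 230 229 230 230 230 231 229 227 229 231 234 233 233 232 232 231 232]
 [232 230 229 229 228 226 222 214 207 209 217 226 230 232 232 231 231 232]
 [231 230 229 229 224 213 192 174 165 168 180 200 219 228 232 232 232 232]
 [231 230 229 226 214 185 158 143 137 138 145 164 192 218 229 232 232 232]
 [232 230 228 221 197 161 139 132 132 131 134 142 164 199 224 231 232 232]
 [231 231 228 215 178 145 132 131 131 132 132 134 145 181 220 231 232 232]
 [232 231 227 211 169 136 131 131 131 131 130 130 136 172 218 231 232 232]
 [232 231 228 213 172 137 127 127 129 127 126 126 136 175 220 231 232 233]
 [232 231 228 219 190 152 129 122 121 120 119 127 153 195 225 232 232 233]
 [232 231 229 225 213 183 152 129 121 120 129 153 188 219 230 233 233 232]
 [232 231 230 229 225 215 192 171 158 159 174 198 221 230 233 233 233 233]
 [232 231 231 230 230 227 224 217 209 209 220 228 232 234 234 234 233 233]
 [232 232 230 230 230 231 232 232 229 230 233 235 236 235 234 234 233 233]]
[[217 185 160 148 140 138 153 184 205 216 223 229
[... 569 characters left out ...]
 86  85  86  86  85  87  89 100 117 132 148 159 164 164]
 [147 136 120  99  87  84  84  85  86  87  90 103 120 136 150 160 163 163]
 [150 141 127 107  91  85  85  85  86  88  95 109 127 141 154 162 164 163]
 [153 146 137 119 103  91  87  86  90  96 106 120 134 147 157 163 164 163]
 [157 151 145 134 120 106  99 100 104 113 124 133 143 153 159 163 164 163]
 [158 155 151 145 137 127 121 120 123 129 137 146 153 158 161 163 164 163]
 [159 158 156 153 148 142 138 137 139 142 148 154 158 161 161 164 165 163]
 [161 162 161 161 157 155 152 151 152 155 159 163 165 165 167 169 171 170]
 [174 177 181 184 183 181 180 180 183 189 193 194 195 195 200 205 209 209]]
[([4, 10, 12, 27, 271], [251.75, 262.85])]
```

Run:
```python
from h import *
c=load("wrist1");s=c["s"]
E=onz(c,(250.5,235.2),.126,s);L=onz(c,(245.4,62.7),.067,s)
T1=onz(c,(252,249.8),.124,s);T2=onz(c,(251.8,276.5),.122,s)
d=(E-L)[:2];print(E,L,np.linalg.norm(d),"yaw",np.degrees(np.arctan2(-d[0],d[1])))
print("tab",T1,T2)
H=(E+L)[:2]/2;u=d/np.linalg.norm(d);G=H+.158*u;print("hinge",H,"u",u,"grip",G,"closed eye",H-.108*u, "T2 along",(T2[:2]-H)@u,(T1[:2]-H)@u)
R=s["ee_rot"];print("tool delta to grip:",R.T@(np.r_[G,.101]-s["tool_pos"]))
```

```text
[0.48662793 0.20347707 0.126     ] [ 0.51584008 -0.01420593  0.067     ] 0.21963433034079421 yaw 7.643192187179742
tab [0.4823776  0.22568407 0.124     ] [0.47837618 0.26809283 0.122     ]
hinge [0.50123401 0.09463557] u [-0.13300358  0.99111556] grip [0.48021944 0.25123183] closed eye [ 0.51559839 -0.01240491] T2 along 0.17495636144359938 0.1323921755914457
tool delta to grip: [-0.13305253 -0.00366645  0.22611413]
```

In the tool's units: -1.7 degrees is -0.0094.

```bash
echo '[{"aperture": 0.05,"tx": -0.033,"ty": -0.001,"tz": 0.03,"wz": -0.0094},{"aperture": 0.05,"tx": -0.033,"ty": -0.001,"tz": 0.03},{"aperture": 0.05,"tx": -0.033,"ty": -0.001,"tz": 0.03},{"aperture": 0.05,"tx": -0.032,"tz": 0.04},{"aperture": 0.05,"tz": 0.05},{"aperture": 0.05,"tz": 0.046},{"aperture": 0.05}]' | python3 drive.py 30
python3 - <<'E'
from h import *
for n in("scene",):
    c=bot.capture(n);cv2.imwrite("pics/sc2.png",crop(c["color"][:,:,::-1],262,140,160,120,4))
E
```

```text
t: 3.82
tool_pos: [0.4744, 0.2472, 0.0982]
ee_rot: [[0.134, -0.991, -0.006], [-0.991, -0.134, -0.005], [0.004, 0.007, -1.0]]
force: [0.8, 0.3, 1.0]
width: 0.0498
finger_force: 0.0
```

View pics/sc2.png

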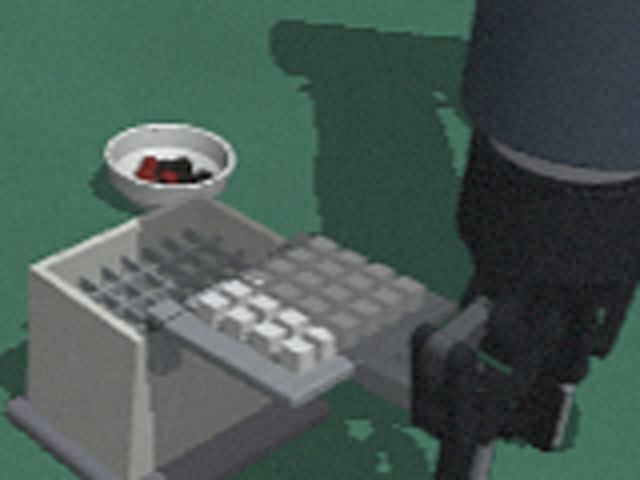

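The fingers straddle the tab. I'll re-centre by 6 mm and close.

```bash
echo '[{"aperture": 0.05,"ty": -0.005},{"aperture": 0.03},{"aperture": 0.0},{"aperture": 0.0},{"aperture": 0.0},{"aperture": 0.0}]' | python3 drive.py 30
```

```text
t: 4.62
tool_pos: [0.4801, 0.2497, 0.1014]
ee_rot: [[0.135, -0.991, -0.002], [-0.991, -0.135, 0.001], [-0.001, 0.002, -1.0]]
force: [-5.5, 1.3, 0.8]
width: 0.0155
finger_force: 30.1
```

```bash
echo '[{"aperture": 0,"tx": 0.0024,"ty": 0.0005,"tz": -0.0274},{"aperture": 0,"tx": 0.0071,"ty": 0.0005,"tz": -0.0266},{"aperture": 0,"tx": 0.0117,"tz": -0.025},{"aperture": 0,"tx": 0.0158,"tz": -0.0226},{"aperture": 0,"tx": 0.0194,"tz": -0.0194}]' | python3 drive.py 40
echo '[{"aperture": 0,"tx": 0.0226,"tz": -0.0158},{"aperture": 0,"tx": 0.025,"tz": -0.0117},{"aperture": 0,"tx": 0.0266,"tz": -0.0071},{"aperture": 0,"tx": 0.0274,"tz": -0.0024},{"aperture": 0}]' | python3 drive.py 40
```

```text
t: 5.25
tool_pos: [0.4878, 0.1927, 0.2218]
ee_rot: [[0.135, -0.991, -0.002], [-0.991, -0.135, -0.0], [0.0, 0.002, -1.0]]
force: [7.0, -2.8, -13.0]
width: 0.0149
finger_force: 39.1
t: 5.88
tool_pos: [0.5019, 0.0922, 0.2594]
ee_rot: [[0.133, -0.991, 0.0], [-0.991, -0.133, 0.001], [-0.001, -0.0, -1.0]]
force: [1.2, -0.5, -1.3]
width: 0.0151
finger_force: 40.4
```

```bash
echo '[{"aperture": 0,"tx": 0.0274,"tz": 0.0024},{"aperture": 0,"tx": 0.0266,"tz": 0.0071},{"aperture": 0,"tx": 0.025,"tz": 0.0117},{"aperture": 0,"tx": 0.0226,"tz": 0.0158},{"aperture": 0,"tx": 0.0194,"tz": 0.0194}]' | python3 drive.py 40
echo '[{"aperture": 0,"tx": 0.0158,"tz": 0.0226},{"aperture": 0,"tx": 0.0117,"tz": 0.025},{"aperture": 0,"tx": 0.0071,"tz": 0.0266},{"aperture": 0,"tx": 0.0024,"tz": 0.0274},{"aperture": 0,"tz": 0.002},{"aperture": 0}]' | python3 drive.py 40
```

```text
t: 6.5
tool_pos: [0.5186, -0.0275, 0.2043]
ee_rot: [[0.136, -0.991, 0.002], [-0.991, -0.136, -0.001], [0.001, -0.002, -1.0]]
force: [-1.1, 2.6, 3.4]
width: 0.015
finger_force: 40.3
t: 7.25
tool_pos: [0.5237, -0.0647, 0.1]
ee_rot: [[0.136, -0.991, 0.0], [-0.991, -0.136, -0.003], [0.003, 0.0, -1.0]]
force: [1.8, -7.1, -1.0]
width: 0.0152
finger_force: 39.5
```

```bash
echo '[{"aperture": 0,"tz": 0.003},{"aperture": 0,"tz": 0.002},{"aperture": 0}]' | python3 drive.py 40
```

```text
t: 7.62
tool_pos: [0.524, -0.0648, 0.0994]
ee_rot: [[0.138, -0.99, 0.003], [-0.99, -0.138, -0.004], [0.004, -0.003, -1.0]]
force: [-12.3, -1.9, 26.8]
width: 0.0154
finger_force: 42.7
```

```bash
echo '[{"aperture": 0.05,"tz": -0.003},{"aperture": 0.05,"tz": -0.001},{"aperture": 0.05},{"aperture": 0.05,"tz": -0.05},{"aperture": 0.085,"tz": -0.06},{"aperture": 0.085,"tx": -0.02,"tz": -0.06},{"aperture": 0.085,"tz": -0.04},{"aperture": 0.085}]' | python3 drive.py 40
python3 - <<'E'
from h import *
bot.get_state()
E
echo '[{"aperture": 0.085},{"aperture": 0.085}]' | python3 drive.py
python3 - <<'E'
from h import *
s=bot.get_state();c=bot.capture("wrist");c["s"]=s;np.save("pics/wrist2.npy",c,allow_pickle=True)
cv2.imwrite("pics/wrist2.png",cv2.resize(c["color"][:,:,::-1],(768,576),interpolation=cv2.INTER_CUBIC));print(s["tool_pos"],s["ee_rot"])
E
```

```text
t: 8.62
tool_pos: [0.5222, -0.0439, 0.3109]
ee_rot: [[0.136, -0.991, 0.007], [-0.991, -0.136, 0.0], [0.0, -0.007, -1.0]]
force: [-0.5, -0.3, -0.1]
width: 0.0849
finger_force: 0.0
t: 8.88
tool_pos: [0.5202, -0.0442, 0.306]
ee_rot: [[0.135, -0.991, -0.003], [-0.991, -0.135, -0.0], [-0.0, 0.003, -1.0]]
force: [-0.1, -0.1, 0.2]
width: 0.0847
finger_force: 0.0
[ 0.52017289 -0.04418553  0.30598121] [[ 1.35347695e-01 -9.90793302e-01 -3.10383711e-03]
 [-9.90798163e-01 -1.35347156e-01 -3.84120844e-04]
 [-3.95111658e-05  3.12726598e-03 -9.99995109e-01]]
```

View pics/wrist2.png

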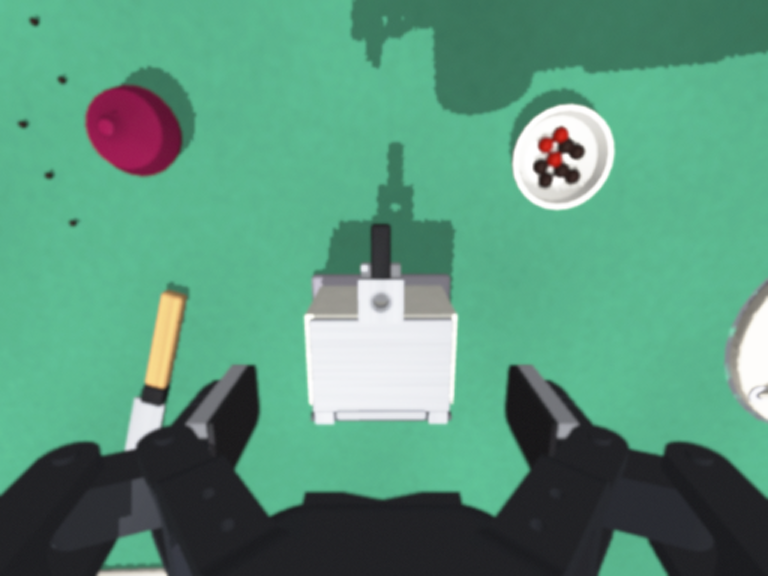

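The lid is closed, with the upper eye at (380,300) in 768-wide pixels. I'll measure it now.

Run:
```python
from h import *
c=load("wrist2");s=c["s"];g=c["color"].astype(float).mean(2)
y0,x0=188,240;a=g[y0:y0+26,x0:x0+28];m=(a<190).astype(np.uint8)
n,l,st,ce=cv2.connectedComponentsWithStats(m);print([(st[i].tolist(),ce[i].round(2)+[x0,y0]) for i in range(1,n)])
print(a[6:20,6:22].astype(int))
i=max(range(1,n),key=lambda i:st[i,4])
i=[k for k in range(1,n) if l[12,14]==k] or [i]
print(onz(c,ce[i[0]]+[x0,y0],.125,s))
L=load("scene0");
```

```text
[([8, 8, 12, 12, 114], array([253.43, 201.29]))]
[[240 240 239 236 231 226 221 218 216 219 223 229 235 239 240 240]
 [240 238 234 228 220 210 200 193 192 196 206 218 227 234 238 240]
 [239 233 225 216 200 186 176 169 168 172 182 198 214 226 234 239]
 [235 226 214 197 179 167 160 157 157 159 165 178 197 215 227 236]
 [230 216 199 180 166 159 156 155 154 155 158 166 183 202 219 231]
 [226 207 184 166 159 156 155 154 154 154 156 159 170 188 209 227]
 [222 200 176 156 152 154 154 153 153 154 153 152 156 176 201 224]
 [222 200 174 150 144 148 150 149 150 150 147 142 148 173 199 222]
 [224 202 178 150 136 138 140 142 142 140 136 135 150 177 200 222]
 [227 207 184 160 140 129 130 130 129 128 126 137 160 184 205 226]
 [232 215 194 175 154 137 128 126 126 128 136 154 175 194 215 231]
 [236 225 207 188 170 154 146 143 144 148 158 174 190 207 226 237]
 [240 234 224 205 184 171 167 166 168 170 177 190 207 223 234 240]
 [241 239 235 225 208 193 186 183 183 189 199 214 226 235 240 242]]
[ 0.51655308 -0.01323743  0.125     ]
```

In the tool's units: 9 degrees is 0.05.

```bash
echo '[{"aperture": 0.06,"tx": 0.054,"ty": -0.003},{"aperture": 0.06,"tx": 0.054,"ty": -0.003},{"aperture": 0.06,"tx": 0.054,"ty": -0.003},{"aperture": 0.06,"tx": 0.054,"ty": -0.003},{"aperture": 0.06,"tx": 0.054,"ty": -0.003},{"aperture": 0.06,"tx": 0.054,"ty": -0.003},{"aperture": 0.06,"wz": 0.05},{"aperture": 0.06,"wz": 0.05}]' | python3 drive.py
echo '[{"aperture": 0.06},{"aperture": 0.06}]' | python3 drive.py
python3 - <<'E'
from h import *
s=bot.get_state();c=bot.capture("wrist");c["s"]=s;np.save("pics/wrist3.npy",c,allow_pickle=True)
cv2.imwrite("pics/wrist3.png",crop(c["color"][:,:,::-1],130,60,260,200,3));print(s["tool_pos"],s["ee_rot"])
E
```

```text
t: 9.93
tool_pos: [0.5822, -0.3638, 0.3054]
ee_rot: [[-0.184, -0.983, -0.003], [-0.983, 0.184, 0.001], [-0.001, 0.003, -1.0]]
force: [-0.3, 0.4, 0.5]
width: 0.06
finger_force: 0.0
t: 10.18
tool_pos: [0.5824, -0.3626, 0.3072]
ee_rot: [[-0.174, -0.985, -0.001], [-0.985, 0.174, 0.0], [-0.0, 0.001, -1.0]]
force: [0.3, -0.2, 0.1]
width: 0.06
finger_force: 0.0
[ 0.5823636  -0.36257211  0.30716634] [[-1.74199778e-01 -9.84710051e-01 -7.43597501e-04]
 [-9.84710324e-01  1.74199631e-01  2.58365909e-04]
 [-1.24881097e-04  7.77235420e-04 -9.99999690e-01]]
```

View pics/wrist3.png

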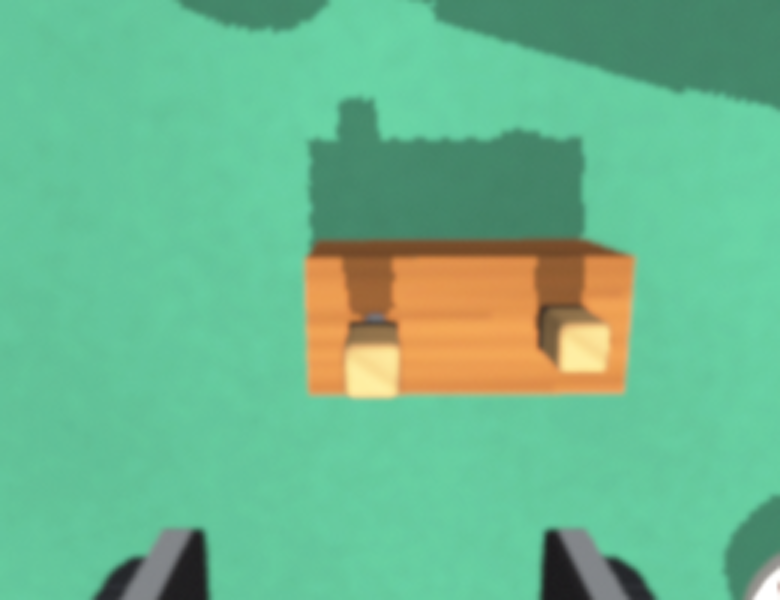

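The long pin's handle top is at crop (372,371) and is aligned with the gripper's yaw. The short pin is at (583,345).

Run:
```python
from h import *
c=load("wrist3");s=c["s"]
P=onz(c,(130+372/3,60+371/3),.165,s);Q=onz(c,(130+583/3,60+345/3),.135,s)
C=[onz(c,(130+x/3,60+y/3),.09,s) for x,y in((305,258),(633,258),(625,393),(309,393))]
print(P,Q,sum(C)/4,np.linalg.norm(C[0]-C[1]),np.linalg.norm(C[1]-C[2]))
u=(C[0]-C[1]+C[3]-C[2]);u/=np.linalg.norm(u);print("hole",sum(C)/4+.04*u,np.linalg.norm((P-Q)[:2]))
print(s["ee_rot"].T@(np.r_[P[:2],.128]-s["tool_pos"]))
```

```text
[ 0.58216087 -0.36291519  0.165     ] [ 0.50221447 -0.35171846  0.135     ] [ 0.54098532 -0.35693556  0.09      ] 0.13909760861162615 0.0593256573828131
hole [ 0.5803732  -0.36390655  0.09      ] 0.08072666421128853
[3.95524147e-04 6.07508239e-07 1.79166343e-01]
```

```bash
echo '[{"aperture": 0.05,"tz": 0.055},{"aperture": 0.05,"tz": 0.055},{"aperture": 0.05,"tz": 0.045},{"aperture": 0.05,"tz": 0.024},{"aperture": 0.05},{"aperture": 0.05}]' | python3 drive.py 60
echo '[{"aperture": 0.025},{"aperture": 0},{"aperture": 0},{"aperture": 0},{"aperture": 0}]' | python3 drive.py 60
```

```text
t: 10.98
tool_pos: [0.5832, -0.3631, 0.1304]
ee_rot: [[-0.176, -0.984, 0.002], [-0.984, 0.176, -0.002], [0.001, -0.002, -1.0]]
force: [1.0, 0.5, 0.8]
width: 0.0499
finger_force: 0.0
t: 11.6
tool_pos: [0.5827, -0.363, 0.1299]
ee_rot: [[-0.177, -0.984, 0.001], [-0.984, 0.177, -0.001], [0.001, -0.002, -1.0]]
force: [-1.2, 0.8, 5.1]
width: 0.0194
finger_force: 60.0
```

```bash
echo '[{"aperture": 0,"tz": -0.015},{"aperture": 0,"tz": -0.03},{"aperture": 0,"tz": -0.035},{"aperture": 0,"tz": -0.04},{"aperture": 0,"tz": -0.04},{"aperture": 0,"tz": -0.015}]' | python3 drive.py 60
echo '[{"aperture": 0,"tx": -0.03,"ty": 0.012},{"aperture": 0,"tx": -0.05,"ty": 0.019},{"aperture": 0,"tx": -0.05,"ty": 0.019},{"aperture": 0,"tx": -0.05,"ty": 0.019},{"aperture": 0,"tx": -0.05,"ty": 0.019},{"aperture": 0,"tx": -0.05,"ty": 0.019},{"aperture": 0,"tx": -0.03,"ty": 0.011},{"aperture": 0,"tx": -0.022,"ty": 0.008}]' | python3 drive.py 60
echo '[{"aperture": 0},{"aperture": 0},{"aperture": 0}]' | python3 drive.py 60
python3 - <<'E'
from h import *
s=bot.get_state();print(s["tool_pos"],s["width"],s["force"])
ims=[]
for n in("scene","side","wrist"):
    c=bot.capture(n);c["s"]=s;np.save(f"pics/{n}4.npy",c,allow_pickle=True)
    im=c["color"][:,:,::-1]
    p=proj(c,[[.5166,-.0142,.15]],s)[0].astype(int) if n!="wrist" else np.array([254,200])
    x,y=np.clip(p-[50,60],0,[412,264]);print(n,x,y);ims.append(crop(im,x,y,100,120,2.66))
cv2.imwrite("pics/m4.png",np.hstack(ims))
E
```

```text
t: 12.35
tool_pos: [0.5828, -0.3631, 0.3074]
ee_rot: [[-0.177, -0.984, 0.005], [-0.984, 0.177, -0.002], [0.001, -0.005, -1.0]]
force: [-1.3, 0.5, -1.0]
width: 0.0194
finger_force: 59.4
t: 13.35
tool_pos: [0.5168, -0.012, 0.3043]
ee_rot: [[-0.176, -0.984, 0.001], [-0.984, 0.176, 0.001], [-0.001, -0.001, -1.0]]
force: [1.1, -0.8, -0.8]
width: 0.0191
finger_force: 59.4
t: 13.72
tool_pos: [0.5174, -0.0143, 0.3036]
ee_rot: [[-0.178, -0.984, -0.0], [-0.984, 0.178, -0.0], [0.0, 0.0, -1.0]]
force: [0.0, 0.3, -0.4]
width: 0.0191
finger_force: 59.4
[ 0.51735893 -0.01431344  0.30360663] 0.019122102399672596 [ 0.01644492  0.32107898 -0.42114391]
scene 236 117
side 184 120
wrist 204 140
```

View pics/m4.png

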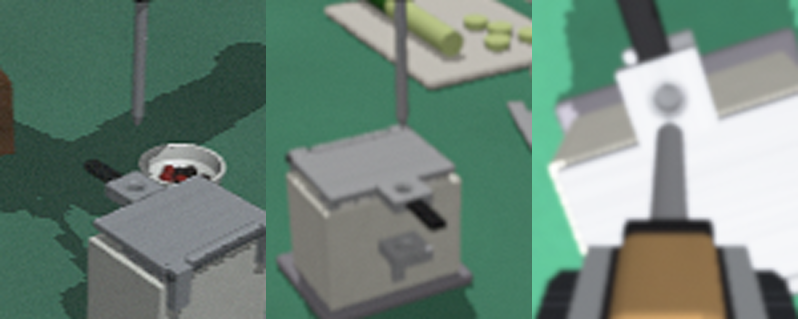

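The pin hangs straight, with its tip about 58 mm above the eye. Tip and eye are visible at crop (137,124) and (130,187) in scene, and at (137,124) and (139,188) in side.

Run:
```python
from h import *
S,D,W=[load(n+"4") for n in("scene","side","wrist")];s=W["s"];f=2.66;np.set_printoptions(precision=4,suppress=True)
tS=(236+137.5/f,117+124/f);tD=(184+137/f,120+124/f);eS=(236+130/f,117+187/f);eD=(184+139/f,120+188/f)
tW=(204+137/f,140+126/f);eW=(204+136.5/f,140+97/f)
print("tip",tri(ray(S,tS),ray(D,tD)));print("eye",tri(ray(S,eS),ray(D,eD)))
for c,t,e in((S,tS,eS),(D,tD,eD)): print(onz(c,t,.1836),onz(c,e,.126),onz(c,e,.126)-onz(c,t,.1836))
print("W",onz(W,tW,.185,s),onz(W,eW,.125,s))
# refine eye darkness centroid in each view
for c,e in((S,eS),(D,eD)):
    g=c["color"].astype(float).mean(2);x,y=int(e[0]),int(e[1]);print(x-8,y-5);print(g[y-5:y+6,x-8:x+9].astype(int))
```

```text
tip (array([ 0.5192, -0.0128,  0.1846]), [0.0017593444835483244, 0.0017593444835481572])
eye (array([ 0.5211, -0.0144,  0.1244]), [2.3040411330574537e-05, 2.3040411330636554e-05])
[ 0.5161 -0.0143  0.1836] [ 0.5226 -0.0122  0.126 ] [ 0.0065  0.0021 -0.0576]
[ 0.521  -0.0126  0.1836] [ 0.5202 -0.0171  0.126 ] [-0.0008 -0.0045 -0.0576]
W [ 0.5154 -0.0165  0.185 ] [ 0.5158 -0.0142  0.125 ]
276 182
[[ 38  35  30  28  35  40  50  86 112 135 145 141 140 120 112 113 116]
 [ 40  39  37  35  33  63 122 137 140 143 139 139 143 140 128 114 164]
 [ 28  26  70  87 126 142 138 137 137 142 145 140 141 138 142 139 131]
 [ 67 129 140 141 139 140 137 140 137 154 155 145 133 130 137 142 139]
 [116 136 145 141 133 138 133 136 126 125 125 124 128 125 122 135 142]
 [ 83 102 134 139 139 137 131 122 106 102 104  97  84  92 120 134 143]
 [ 67  74  87 113 139 138 139 128 113 109 105  97 100 103 126 139 141]
 [ 76  79  79  75  98 134 137 139 140 140 141 136 138 139 137 139 127]
 [ 74  81  81  76  74  78 114 135 142 142 138 139 139 139 128 104 110]
 [ 62  76  81  82  77  77  79  90 118 134 144 141 129 102 105 1
[... 169 characters left out ...]
157 156 157 157 156 158 157 157 158 157 149 131 115 108 100]
 [157 157 156 156 157 156 157 156 157 157 158 159 151 133 113 104 100]
 [159 158 158 156 154 150 148 147 150 151 155 157 156 149 139 129 123]
 [159 159 158 153 144 135 132 130 137 140 146 153 157 158 155 148 141]
 [159 159 158 150 133 118 111 109 118 124 134 148 156 159 159 158 153]
 [153 160 159 153 138 113 100 100 104 111 130 148 158 159 160 158 156]
 [133 149 157 158 151 138 127 124 127 131 142 153 157 158 153 146 142]
 [103 124 145 157 160 157 153 150 148 151 151 147 145 139 129 121 114]
 [ 86  97 123 145 157 159 158 152 146 141 135 117 108  95  89  92  94]
 [ 94  85  98 123 140 143 139 131 118 103  87  72  57  47  51  71  82]]
```

Run:
```python
from h import *
S,D,W=[load(n+"4") for n in("scene","side","wrist")];s=W["s"];np.set_printoptions(precision=4,suppress=True)
for c,(x,y) in((S,(287,162)),(D,(235,166))):
    g=c["color"].astype(int);print(x-6,y-8);print(g[y-8:y+6,x-6:x+7,0])
eS=(287.1,186.6);eD=(235.1,190.3)
print("eye",tri(ray(S,eS),ray(D,eD)),onz(S,eS,.125),onz(D,eD,.125))
g=W["color"].astype(int);print(g[168:196:1,246:266,1])
```

```text
281 154
[[ 64  64  69  64  66  80  93 102 101  82  64  66  55]
 [ 67  67  67  64  66  80  97 102  96  63  37  47  42]
 [ 63  64  67  66  67  82  95 100  94  64  49  44  45]
 [ 66  70  65  63  68  83  96 104  88  61  44  39  44]
 [ 65  64  69  57  58  79  96 103  88  64  45  47  46]
 [ 70  57  41  40  67  85  98 101  90  60  49  42  48]
 [ 51  48  43  46  54  77  96 103  84  57  52  49  45]
 [ 49  51  42  50  54  61  81  84  64  38  44  51  43]
 [ 48  46  46  47  48  64  81  75  57  44  48  43  49]
 [ 43  43  49  48  40  56  81  69  47  47  46  48  46]
 [ 45  41  43  47  45  46  56  45  46  46  44  48  41]
 [ 46  41  46  44  45  52  44  48  51  48  52  40  51]
 [ 40  49  42  47  51  49  43  39  48  47  43  49  46]
 [ 48  47  49  47  48  49  48  51  42  48  45  45  53]]
229 158
[[ 68  66  67  73  91  99  98  89  72  67  66  68  69]
 [ 69  67  68  73  92  99  98  89  74  68  69  67  68]
 [ 70  66  67  74  91  99  98  91  74  67  68  69  69]
 [ 68  67  67  74  91  99  98  89  74  65  68  65  67]
 [ 69  66  65  73  92 100  99  90  73  68  67  69  69]
 [ 67  68  67  72  91  99  98  90  75 
[... 2277 characters left out ...]
 245 247
  247 246]
 [247 247 247 245 232 194 147 124 120 121 123 127 138 168 212 237 245 246
  247 246]
 [246 247 247 242 222 164 123 116 117 120 122 123 125 142 187 231 243 246
  246 246]
 [246 247 246 240 212 152 117 114 117 120 122 122 123 132 173 224 241 245
  246 245]
 [246 246 246 238 203 144 115 114 117 119 121 122 122 130 167 221 240 245
  245 245]
 [246 246 245 236 194 137 114 114 117 120 122 122 122 129 163 217 239 244
  244 244]
 [246 246 245 233 188 132 112 114 117 121 122 122 121 127 158 209 237 243
  244 244]
 [246 246 245 233 183 129 113 115 118 120 121 122 122 126 153 205 235 243
  243 243]
 [246 246 244 231 181 127 112 115 117 120 122 122 122 126 153 204 235 242
  243 243]]
```

Run:
```python
from h import *
S,D,W=[load(n+"4") for n in("scene","side","wrist")];s=W["s"];np.set_printoptions(precision=4,suppress=True)
for c,t,e,q in((S,(287.1,163.4),(287.1,186.6),None),(D,(234.6,165.8),(235.1,190.3),None),(W,(255.1,186.8),(254.8,177.3),s)):
    a,b=onz(c,t,.1836,q),onz(c,e,.125,q);print(a[:2],b[:2],(b-a)[:2],"view dir",ray(c,e,q)[1])
```

```text
[ 0.5166 -0.0158] [ 0.5156 -0.0135] [-0.001   0.0023] view dir [-0.4912 -0.6989 -0.5199]
[ 0.5205 -0.0081] [ 0.5189 -0.0128] [-0.0016 -0.0048] view dir [ 0.2857  0.8252 -0.4872]
[ 0.5157 -0.0168] [ 0.5166 -0.0134] [0.0008 0.0034] view dir [ 0.0368  0.212  -0.9766]
```

```bash
echo '[{"aperture": 0,"tx": -0.001,"tz": 0.02},{"aperture": 0,"tz": 0.02},{"aperture": 0,"tz": 0.012},{"aperture": 0},{"aperture": 0}]' | python3 drive.py 60
echo '[{"aperture": 0,"tz": 0.004},{"aperture": 0,"tz": 0.004},{"aperture": 0}]' | python3 drive.py 60
echo '[{"aperture": 0,"tz": 0.003},{"aperture": 0,"tz": 0.002},{"aperture": 0}]' | python3 drive.py 60
python3 - <<'E'
from h import *
s=bot.get_state();print(s["force"],s["torque"])
ims=[]
for n in("scene","side","wrist"):
    c=bot.capture(n);c["s"]=s;np.save(f"pics/{n}5.npy",c,allow_pickle=True)
    x,y={"scene":(262,137),"side":(210,140),"wrist":(229,140)}[n]
    ims.append(crop(c["color"][:,:,::-1],x,y,50,60,5.3))
cv2.imwrite("pics/m5.png",np.hstack(ims))
E
```

```text
t: 14.5
tool_pos: [0.5179, -0.0128, 0.2525]
ee_rot: [[-0.177, -0.984, 0.001], [-0.984, 0.177, -0.0], [-0.0, -0.001, -1.0]]
force: [-0.4, -0.0, -0.3]
width: 0.0194
finger_force: 59.4
t: 14.88
tool_pos: [0.5172, -0.0127, 0.2432]
ee_rot: [[-0.177, -0.984, -0.001], [-0.984, 0.177, -0.0], [0.0, 0.001, -1.0]]
force: [-0.3, 0.1, -1.3]
width: 0.0191
finger_force: 59.4
t: 15.25
tool_pos: [0.5174, -0.0127, 0.2384]
ee_rot: [[-0.177, -0.984, -0.0], [-0.984, 0.177, -0.0], [0.0, 0.0, -1.0]]
force: [0.4, -0.1, -1.4]
width: 0.0191
finger_force: 59.4
[ 0.3752285  -0.09792727 -1.42656261] [ 0.02410466  0.02613092 -0.01055136]
```

View pics/m5.png

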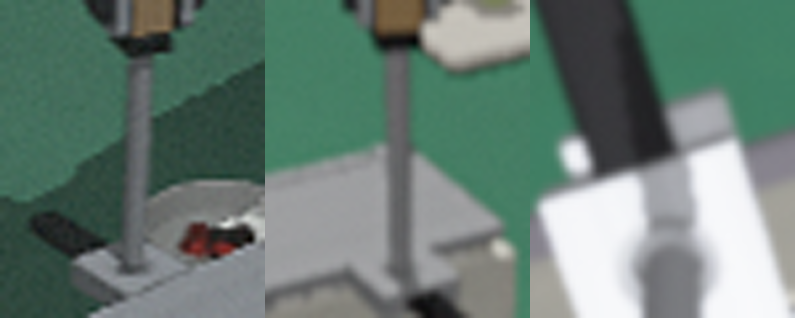

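The tip is inside the upper eye with no contact force. I'll keep lowering gently.

```bash
echo '[{"aperture": 0,"tz": 0.003},{"aperture": 0,"tz": 0.003},{"aperture": 0},{"aperture": 0}]' | python3 drive.py 60
echo '[{"aperture": 0,"tz": 0.003},{"aperture": 0,"tz": 0.003},{"aperture": 0},{"aperture": 0}]' | python3 drive.py 60
```

```text
t: 15.9
tool_pos: [0.5175, -0.0127, 0.2326]
ee_rot: [[-0.177, -0.984, 0.0], [-0.984, 0.177, -0.0], [0.0, -0.0, -1.0]]
force: [-0.7, -0.6, -1.6]
width: 0.0191
finger_force: 59.4
t: 16.4
tool_pos: [0.5175, -0.0127, 0.2266]
ee_rot: [[-0.177, -0.984, 0.0], [-0.984, 0.177, -0.0], [0.0, -0.0, -1.0]]
force: [0.4, -0.0, -0.5]
width: 0.0194
finger_force: 59.4
```

```bash
echo '[{"aperture": 0,"tz": 0.006},{"aperture": 0,"tz": 0.008},{"aperture": 0,"tz": 0.008},{"aperture": 0,"tz": 0.006},{"aperture": 0}]' | python3 drive.py 60
echo '[{"aperture": 0,"tz": 0.004},{"aperture": 0,"tz": 0.004},{"aperture": 0,"tz": 0.004},{"aperture": 0},{"aperture": 0}]' | python3 drive.py 60
```

```text
t: 17.02
tool_pos: [0.5171, -0.0127, 0.1979]
ee_rot: [[-0.177, -0.984, -0.001], [-0.984, 0.177, -0.0], [0.0, 0.001, -1.0]]
force: [0.4, 0.3, -1.5]
width: 0.0196
finger_force: 59.4
t: 17.65
tool_pos: [0.5175, -0.0127, 0.1867]
ee_rot: [[-0.177, -0.984, 0.0], [-0.984, 0.177, -0.0], [0.0, -0.0, -1.0]]
force: [-0.1, 0.1, -1.1]
width: 0.0194
finger_force: 59.4
```

```bash
echo '[{"aperture": 0,"tz": 0.003},{"aperture": 0,"tz": 0.003},{"aperture": 0,"tz": 0.003},{"aperture": 0},{"aperture": 0}]' | python3 drive.py 60
echo '[{"aperture": 0,"tz": 0.003},{"aperture": 0,"tz": 0.003},{"aperture": 0,"tz": 0.003},{"aperture": 0},{"aperture": 0}]' | python3 drive.py 60
```

```text
t: 18.27
tool_pos: [0.5175, -0.0127, 0.1777]
ee_rot: [[-0.177, -0.984, 0.0], [-0.984, 0.177, -0.0], [0.0, -0.0, -1.0]]
force: [-0.6, -0.3, -1.5]
width: 0.0196
finger_force: 59.4
t: 18.9
tool_pos: [0.5175, -0.0126, 0.1687]
ee_rot: [[-0.177, -0.984, 0.0], [-0.984, 0.177, -0.0], [-0.0, -0.0, -1.0]]
force: [-0.2, -0.0, -0.8]
width: 0.019
finger_force: 59.4
```

Tip is at about 49 mm with no contact force. I'll lower it 16 mm more and check from the side.

```bash
echo '[{"aperture": 0,"tz": 0.004},{"aperture": 0,"tz": 0.004},{"aperture": 0,"tz": 0.004},{"aperture": 0,"tz": 0.004},{"aperture": 0},{"aperture": 0},{"aperture": 0}]' | python3 drive.py 60
python3 - <<'E'
from h import *
a=bot.capture("scene")["color"][:,:,::-1];b=bot.capture("side")["color"][:,:,::-1]
cv2.imwrite("pics/m6.png",np.hstack([crop(a,240,130,110,150,3.6),crop(b,180,130,110,150,3.6)]));print(proj(bot.capture("side"),[.5170,-.0135,.033]))
E
```

```text
t: 19.77
tool_pos: [0.5176, -0.0126, 0.1527]
ee_rot: [[-0.177, -0.984, 0.0], [-0.984, 0.177, 0.0], [-0.0, -0.0, -1.0]]
force: [-1.0, -0.2, -0.8]
width: 0.0192
finger_force: 59.4
[[235.06945256 224.65036437]]
```

View pics/m6.png

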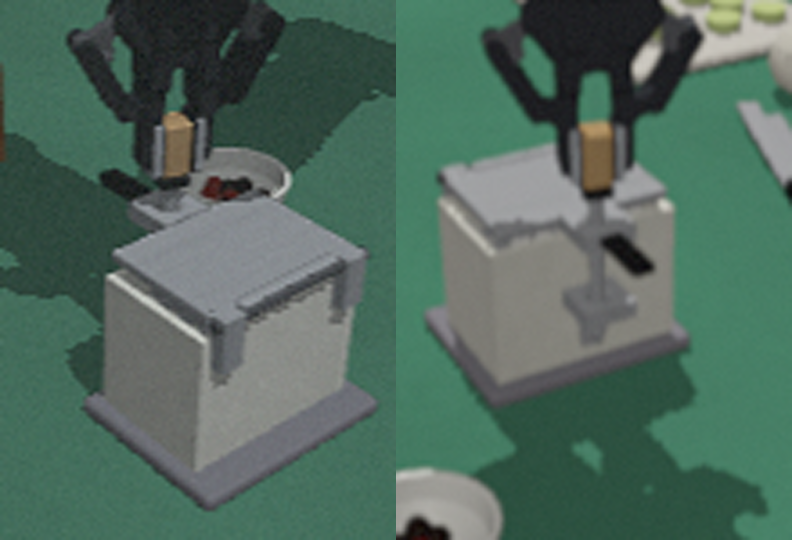

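The side view shows the pin passing through both eyes, with the collar clear above the lid at about (596,190) and the tip below at about (590,340), where it was predicted. The arm pose puts the tip at about z 33 mm, with no contact force.

```bash
python3 -c "
from station import bot
print(bot.hand_in())"
```

```text
the job is handed in; nothing more can be done
None
```

The lid is closed and the long pin goes down through both eyes, held upright with its tip about 25 mm below the lower eye (by arm pose) and its handle clear of the lid's eye; the job was handed in at about 20 s.

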